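# Take the stop block out of the T-slot plate

## Robot

A 6-joint arm with a two-finger parallel gripper is mounted at the origin on a cart in front of the work surface, level with it; the furniture and walls round the work are solid. World frame = base frame: x ahead of the robot, y to its left, z up, the work surface at z = 0. Lengths are in m, angles in degrees, forces in N, time in s.
With the tool pointing down it reaches from about 0.3 to 1 m from the base axis. Payload 5.1 kg.
Tool frame: the origin (TCP) lies midway between the tips of the shut fingers; the grasp point (between the pads) lies 19 mm behind it; z points along the fingers, y is the line along which they close (so a half turn about z gives the same grasp; the last joint's range is limited). The gripper opens to 95 mm and grips with 3 to 60 N. Pads are 20 mm wide; open, the fingers measure 119 mm over their backs; the gripper's body (75 mm by 180 mm) begins 59 mm behind the grasp point.
Start: joints at [-74.519, 7.093, 94.555, -0, 78.352, -4.733], TCP at [0.225, -0.61, 0.215] pointing down, gripper open.
Joint ranges: [-149.61, 149.61], [-58.7, 133.49], [1.44, 155.28], [-77.14, 257.14], [18.33, 153.61], [-166.67, 166.67]. Speed limits (degrees/s): [147.25, 147.25, 180, 180, 180, 180].

## Interface

Orientations are given as [roll, pitch, yaw] about the fixed x, y, z axes, in that order (R = Rz(yaw) Ry(pitch) Rx(roll)).
In Python, from workcell import r gives the robot as it stands. The module is installed in compiled form; this text tells all that it offers.
- The arm moves only by the tool jog_arm, never from a script. Its argument "targets" is a list of rows, each a list of 4 numbers: the shift along the tool's x, y, z each as a share of 2.5 cm, from -1 to 1, then the turn about the tool's z as a share of 0.15 rad, from -1 to 1. A call has exactly 5 rows; each row shifts and turns the commanded pose from where the row before left it, along the tool's axes as they then stand; what a row does not reach is not made up. A row lasts 1/8 s, in which the tool goes at most 62.5 mm and 10.7 degrees, less where a joint would pass 70% of its speed; a pose out of reach is approached as far as the arm can. A call with a number of a shift or a turn outside -1 to 1 is refused whole. A call with a gripper value outside its range is refused whole. "jaw" is the opening, from -1 (shut) to 1 (fully open), set as the call begins (left out, the last holds). The fingers move at their own pace and stop on an object; the grip force is fixed at half the most. Time passes only in rows, so rows that do not move let the fingers close, or fill a call up. It gives the time, the measured TCP pose, the force, the opening and the grip force at its end, in the units of the state.
- r.get_obs(): the state, without advancing time (a new reading comes with each control period).
- r.grab_frame(name): name is "scene" or "top" or "wrist"; returns a dict with "img" (420x560x3 uint8, red, green, blue), "fx", "fy", "cx", "cy" (pixels), "R" (3x3) and "t" (3): a world point X has camera coordinates R X + t. Camera axes: x right, y down, z forward; pixel columns grow to the right and rows downward; lengths in m; the calibration is good to about 2 mm. The wrist camera is an equidistant fisheye: a pixel r from the principal point sees the ray r / f radians off the axis. A picture is of the moment at which its call begins. There is no depth.
- r.sign_off(): hands the job in; it is judged then, once.
The state is a dict: "time": time; "qpos": joint angles; "qd": joint speeds; "effort": joint torques, N m; "tool_pos": TCP position; "tool_rot": TCP orientation; "ft_force": force on the tool from outside, world axes, zero at the start; "moment": the same for the moment, N m; "grip_width": opening from 0.0 (shut) to 1.0 (fully open); "grip_force": force on a finger pad.
Only numpy, scipy, OpenCV 4.12 (cv2) and the standard library are available. Lean on these libraries where they do the work, as an engineer would, in place of code of your own. Each camera call takes 0.05 s, during which the arm holds its last target. There are 200 camera calls.

## Task

Slide the rectangular stop block along its T-slot to the open end of the slotted plate, lift it out and stand it upright on its foot in the wooden tray; set it down, do not drop it. Leave the round-knobbed clamp bolt in the other slot where it is.

Things in the scene. Friction and masses are not known exactly. Their poses are not given: they have to be found in the camera images.
- slot_plate: Fixed aluminium plate, 118 (its x) x 130 (y) x 30 mm high. Origin: centre of underside. Two T-slots run along its y, centred at x = -32 and +32 mm, both open at the +y end (y = +65 mm, bare bench beyond), closed by a 10 mm wall at the -y end. Slot floor z = 8 mm; undercut 34 wide, 12 high; neck 16 wide, 10 high; top z = 30 mm.
- stop_block: Loose steel block, about 200 g, in either slot. Origin: centre of its foot's underside; z up, y along the slot. Foot 26 (x) x 40 (y) x 8 mm; stem 10 mm wide; above it a rectangular block 26 (x) x 36 (y) mm, from z = 26 to 62 mm (4 to 40 mm above the plate's top). Play 3 mm sideways, 4 mm upward; slides freely; clear of the plate once its origin is past y = 85 mm of the plate.
- clamp_bolt: Loose steel clamp bolt in the other slot: T-foot 26 x 26 x 8 mm, round stem, round knob 26 mm across, its top 62 mm above its origin (centre of its foot's underside). Stays where it is.
- tray: Fixed open wooden tray, 120 (its x) x 140 (y) x 26 mm high outside, walls and floor 6 mm thick: inner floor 108 x 128 mm at z = 6 mm. Origin: centre of its underside.
Mind the look-alikes: they are no part of the job. What is shaped like the stop_block but green is not meant.

How it is judged (in metres and radians):
On the way:
1. the stop block has been slid out through the open end of its slot, still at slot height (y of stop_block in the frame of slot_plate above 0.072 m and z of stop_block in the frame of slot_plate below 0.03 m).
At the end, for the whole second after the job is handed in: The stop block stands upright (within 10 degrees) on the tray's inner floor, at rest and released, with its foot's underside no more than 6 mm above that floor; the clamp bolt is within 20 mm of where it started (x of stop_block in the frame of tray between -0.05 and 0.05 m and y of stop_block in the frame of tray between -0.06 and 0.06 m and z of stop_block in the frame of tray below 0.012 m and angle between stop_block's own z axis and vertical below 0.17 rad and linear speed of stop_block below 0.02 m/s and distance of clamp_bolt from where it was at the start of the episode below 0.02 m); the robot touches nothing.
It fails at once if the clamp bolt is moved more than 20 mm (distance of clamp_bolt from where it was at the start of the episode above 0.02 m).
It fails at once if the stop block is dropped into the tray (faster than 0.7 m/s just above its floor) (horizontal distance between stop_block and tray below 0.09 m and z of stop_block in the frame of tray below 0.04 m and linear speed of stop_block above 0.7 m/s).
It also fails if it takes over 38 s, if anything falls off the work surface, if the arm or the gripper's body presses on something with over 40 N, if the wrist force passes 120 N, or if a joint passes its speed limit or range.

## Working session

There is one attempt and no reset: what is moved stays moved. The work goes in short steps, Python scripts to look and compute and a tool call to move; the robot and the scene stay as the last step left them, time stands still between calls to the robot, and variables do not carry over. Pictures are saved under pics/ and viewed, at most 10 in all, crops included, and the job is handed in when it is done.

Besides the shell and the picture viewer there is one more tool, called as a command line: name --pt "numbers of a row" for each row, then --argument value for the rest. jog_arm: Moves the arm, as the interface text tells. Shift numbers are shares of 2.5 cm and turn numbers shares of 0.15 rad, none past 1 either way. Its arguments: {"type":"object","properties":{"targets":{"type":"array","items":{"type":"array","items":{"type":"number"}}},"jaw":{"type":"number"}},"required":["targets"]}

```bash
mkdir -p pics
python3 - <<'E'
from workcell import r
import cv2,pickle
d={}
for n in("scene","top"):
    f=r.grab_frame(n);d[n]=f;cv2.imwrite(f"pics/{n}0.png",f["img"][...,::-1]);print(n,f["fx"],f["cx"],f["cy"],f["R"],f["t"])
pickle.dump(d,open("f0.pkl","wb"))
o=r.get_obs();print(o["time"],o["tool_pos"],o["tool_rot"],o["grip_width"])
E
```

```text
scene 465.31521255056964 278.9639550870969 205.67965252707685 [[-0.78339488 -0.62127623  0.01755878]
 [-0.32820882  0.38953193 -0.86054857]
 [ 0.52779866 -0.67991229 -0.50906566]] [0.40720384 0.20893099 0.59034041]
top 541.1669815297076 271.8124446961214 198.01160442534663 [[-0.02341971 -0.99961795 -0.01467924]
 [-0.9920227   0.02505599 -0.12354414]
 [ 0.12386474  0.01166877 -0.9922305 ]] [-0.01283531  0.49899499  0.85776026]
0.1 [ 0.22443163 -0.6094269   0.21353744] [-1.79896682e+02 -7.17584697e-03  2.02176258e+01] 1.0015974647816177
```

View pics/scene0.png

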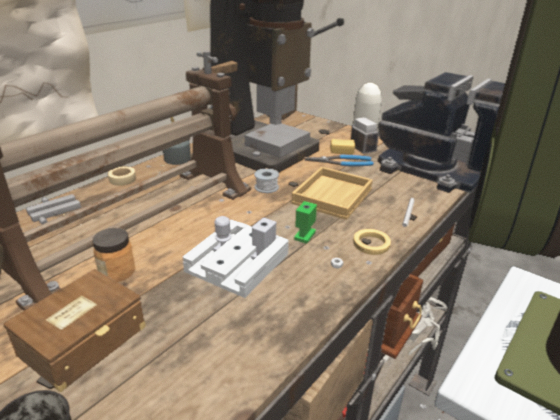

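View pics/top0.png

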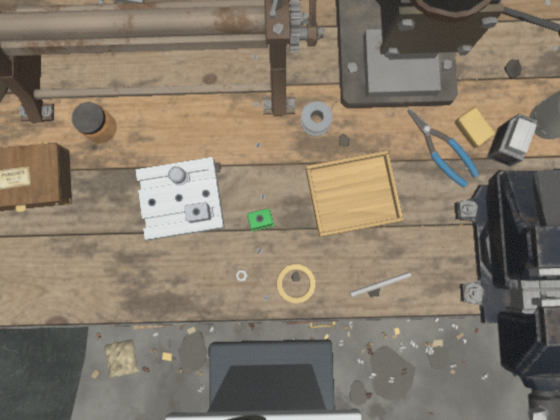

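The candidates are the grey block on the plate at top (197,212) / scene (264,235) and the green one at top (260,218) / scene (306,222). The grey one fits, because it sits in a T-slot and is steel. The green one is the decoy. The knob at top (178,175) is the clamp bolt. I'll confirm this in an enlarged crop.

Run:
```python
import cv2
i=cv2.imread("pics/top0.png")[150:245,125:285];cv2.imwrite("pics/c1.png",cv2.resize(i,None,fx=5,fy=5,interpolation=cv2.INTER_CUBIC))
i=cv2.imread("pics/top0.png")[140:245,295:415];cv2.imwrite("pics/c2.png",cv2.resize(i,None,fx=5,fy=5,interpolation=cv2.INTER_CUBIC))
```

```text
(no output)
```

View pics/c1.png

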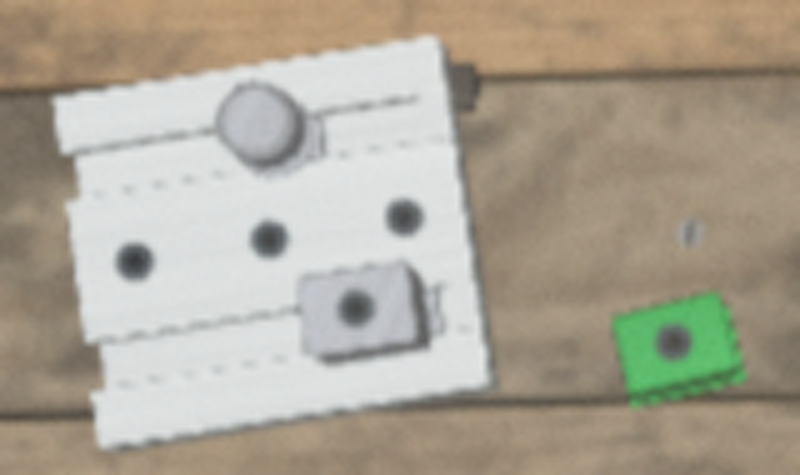

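View pics/c2.png

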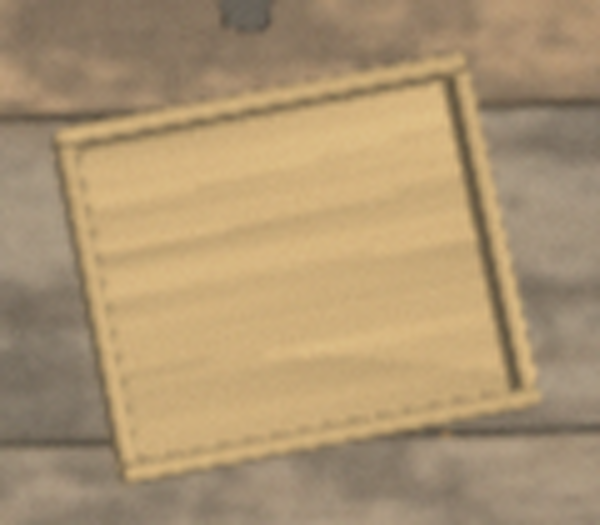

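The crop confirms it. The grey rectangular block is at crop (357,308), the round knob is at (260,125), and the notched open slot ends face left (world +y). The green block lies loose on the closed side. The tray corners read clearly.

```bash
cat > h.py <<'E'
import numpy as np
def back(f,uv,z):
    d=f["R"].T@np.array([(uv[0]-f["cx"])/f["fx"],(uv[1]-f["cy"])/f["fy"],1]);c=-f["R"].T@f["t"]
    return c+d*(z-c[2])/d[2]
E
python3 - <<'E'
import pickle,numpy as np
from h import *
np.set_printoptions(precision=4,suppress=True)
f=pickle.load(open("f0.pkl","rb"))["top"]
c=lambda pts,o,z:np.array([back(f,((u+.5)/5-.5+o[0],(v+.5)/5-.5+o[1]),z) for u,v in pts])
def rect(P,n):
    # P: TL,TR,BR,BL ; +y plate = TR->TL
    y=(P[0]-P[1]+P[3]-P[2])/2;x=(P[0]+P[1]-P[2]-P[3])/2
    print(n,P.mean(0),"len",np.linalg.norm(y),np.linalg.norm(x),"yaw of y-axis",np.degrees(np.arctan2(y[1],y[0])),"xdir",np.degrees(np.arctan2(x[1],x[0])));return P.mean(0),y/np.linalg.norm(y),x/np.linalg.norm(x)
p,yy,xx=rect(c([(55,97),(440,38),(492,385),(98,449)],(125,150),.03),"plate")
b=c([(357,308)],(125,150),.07)[0];print("block",b,"in plate y,x",(b-p)@yy,(b-p)@xx)
k=c([(257,124)],(125,150),.07)[0];print("knob",k,(k-p)@yy,(k-p)@xx)
g=c([(673,343)],(125,150),.062)[0];print("green",g)
rect(c([(60,133),(463,55),(538,398),(127,478)],(295,140),.026),"tray")
E
```

```text
plate [0.5029 0.1282 0.03  ] len 0.1298433775140488 0.11752162168579686 yaw of y-axis 97.59878830689836 xdir 7.553226301824736
block [0.4758 0.0939 0.07  ] in plate y,x -0.03046907606952502 -0.03138578513912438
knob [0.5351 0.1252 0.07  ] -0.007242999301259834 0.031501896955472855
green [ 0.4631 -0.0047  0.062 ]
tray [ 0.5049 -0.1606  0.026 ] len 0.13695461737314876 0.11648725666002654 yaw of y-axis 99.61264972924027 xdir 9.158375940303822
```

Run:
```python
import pickle,numpy as np
d=pickle.load(open("f0.pkl","rb"))
f=d["scene"]
for X in [(.45,-.42),(.3,-.42),(.45,-.5),(.225,-.61),(.75,-.25)]:
  for z in(0,.15,.3):
    o=[]
    for n in d:
      f=d[n];c=f["R"]@np.array([*X,z])+f["t"];o.append((round(c[0]/c[2]*f["fx"]+f["cx"]),round(c[1]/c[2]*f["fy"]+f["cy"])))
    print(X,z,o)
```

```text
(0.45, -0.42) 0 [(411, 163), (508, 223)]
(0.45, -0.42) 0.15 [(422, 102), (553, 215)]
(0.45, -0.42) 0.3 [(434, 31), (619, 202)]
(0.3, -0.42) 0 [(474, 182), (515, 314)]
(0.3, -0.42) 0.15 [(491, 117), (562, 324)]
(0.3, -0.42) 0.3 [(510, 41), (633, 339)]
(0.45, -0.5) 0 [(425, 152), (556, 222)]
(0.45, -0.5) 0.15 [(436, 94), (610, 213)]
(0.45, -0.5) 0.3 [(449, 26), (691, 201)]
(0.225, -0.61) 0 [(531, 163), (636, 358)]
(0.225, -0.61) 0.15 [(551, 103), (709, 377)]
(0.225, -0.61) 0.3 [(574, 33), (819, 406)]
(0.75, -0.25) 0 [(269, 152), (397, 55)]
(0.75, -0.25) 0.15 [(269, 92), (419, 15)]
(0.75, -0.25) 0.3 [(270, 24), (451, -42)]
```

jog_arm --pt "0 0 -1 0" --pt "0 0 -1 0.3" --pt "0 0 -1 0.4" --pt "0 0 -1 0.4" --pt "0 0 -1 0.37"

```text
time: 0.72
tool_pos: [0.2245, -0.6097, 0.3397]
tool_rot: [-179.9, 0.0, 7.5]
ft_force: [0.1, -0.3, 0.3]
grip_width: 1.003
grip_force: 0.0
```

jog_arm --pt "0.5 -1 0 0" --pt "0.5 -1 0 0" --pt "0.5 -1 0 0" --pt "0.5 -1 0 0" --pt "0.5 -1 0 0" --jaw 0.4

```text
time: 1.35
tool_pos: [0.2701, -0.4767, 0.339]
tool_rot: [-179.9, 0.0, 7.6]
ft_force: [-0.4, -0.3, 0.1]
grip_width: 0.702
grip_force: 0.0
```

jog_arm --pt "0.5 -1 0 0" --pt "0.5 -1 0 0" --pt "0.5 -1 0 0" --pt "0.5 -1 0 0" --pt "0.5 -1 0 0"

```text
time: 1.98
tool_pos: [0.3156, -0.3446, 0.3391]
tool_rot: [-180.0, 0.0, 7.6]
ft_force: [-0.6, -0.6, -0.1]
grip_width: 0.701
grip_force: 0.0
```

jog_arm --pt "0.5 -1 0 0" --pt "0.5 -1 0 0" --pt "0.5 -1 0 0" --pt "0.5 -1 0 0" --pt "0.5 -1 0 0"

```text
time: 2.6
tool_pos: [0.361, -0.2125, 0.3392]
tool_rot: [-180.0, 0.0, 7.6]
ft_force: [0.4, 0.2, -0.4]
grip_width: 0.701
grip_force: 0.0
```

jog_arm --pt "0.5 -1 0.5 0" --pt "0.5 -1 0.5 0" --pt "0.5 -1 0.5 0" --pt "0.5 -1 0.5 0" --pt "0.5 -1 0.5 0"

```text
time: 3.22
tool_pos: [0.4063, -0.0804, 0.2763]
tool_rot: [-180.0, 0.0, 7.6]
ft_force: [1.2, -0.2, -0.2]
grip_width: 0.701
grip_force: 0.0
```

jog_arm --pt "0.6 -1 0.8 0" --pt "0.6 -1 0.8 0" --pt "0.6 -1 0.8 0" --pt "0.6 -1 0.8 0" --pt "0.6 -1 0.8 0"

```text
time: 3.85
tool_pos: [0.4642, 0.0534, 0.176]
tool_rot: [-180.0, 0.0, 7.6]
ft_force: [0.4, -0.3, -0.2]
grip_width: 0.699
grip_force: 0.0
```

jog_arm --pt "0.3 -0.75 0.6 0" --pt "0.37 -0.8 0.6 0" --pt "0 0 0.6 0" --pt "0 0 0.6 0" --pt "0 0 0 0"

```text
time: 4.47
tool_pos: [0.4744, 0.0923, 0.1154]
tool_rot: [180.0, 0.2, 7.5]
ft_force: [-0.5, 0.3, 0.2]
grip_width: 0.702
grip_force: 0.0
```

Run:
```python
from workcell import r
import cv2,numpy as np
a=r.grab_frame("wrist");b=r.grab_frame("top")
cv2.imwrite("pics/w1.png",a["img"][...,::-1])
i=b["img"][130:250,115:275,::-1];cv2.imwrite("pics/t1.png",cv2.resize(np.ascontiguousarray(i),None,fx=5,fy=5,interpolation=cv2.INTER_CUBIC))
o=r.get_obs();print(o["tool_pos"],o["tool_rot"])
# project predicted block-top centre/corners into wrist
C,S=np.cos(np.radians(7.6)),np.sin(np.radians(7.6))
for x,y in((0,0),(-13,-18),(13,-18),(13,18),(-13,18)):
    P=np.array([.4758+(C*x-S*y)/1e3,.0939+(S*x+C*y)/1e3,.07])
    c=a["R"]@P+a["t"];n=np.hypot(c[0],c[1]);th=np.arctan2(n,c[2])
    print(round(a["cx"]+a["fx"]*th*c[0]/n,1),round(a["cy"]+a["fy"]*th*c[1]/n,1))
```

```text
[0.4758092  0.09251168 0.11729748] [ 1.79997228e+02 -1.00308463e-02  7.52703002e+00]
281.5 223.0
307.2 240.6
307.9 204.8
255.1 204.8
256.1 240.6
```

View pics/w1.png

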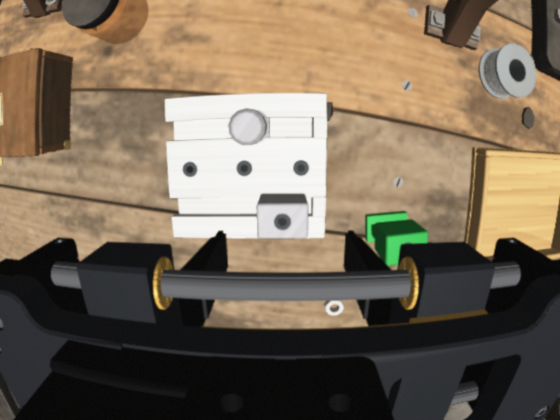

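The wrist view shows the block top at about (283,222), against a prediction of (281.5,223). It is centred between the fingers and aligned, so I'll descend and grip.

jog_arm --pt "0 0 0.8 0" --pt "0 0 0.8 0" --pt "0 0 0.8 0" --pt "0 0 0.5 0" --pt "0 0 0.2 0"

```text
time: 5.2
tool_pos: [0.4758, 0.0928, 0.0395]
tool_rot: [180.0, 0.0, 7.6]
ft_force: [0.0, 0.4, 0.6]
grip_width: 0.699
grip_force: 0.0
```

jog_arm --pt "0 0 0 0" --pt "0 0 0 0" --pt "0 0 0 0" --pt "0 0 0 0" --pt "0 0 0 0" --jaw -1

```text
time: 5.82
tool_pos: [0.4762, 0.0933, 0.0402]
tool_rot: [-180.0, -0.1, 7.6]
ft_force: [-0.4, 0.8, 1.4]
grip_width: 0.376
grip_force: 30.0
```

jog_arm --pt "0 0 -0.06 0" --pt "0 -0.4 0 0" --pt "0 -0.6 0 0" --pt "0 -0.6 0 0" --pt "0 -0.6 0 0"

```text
time: 6.45
tool_pos: [0.4682, 0.1489, 0.0411]
tool_rot: [-180.0, 0.0, 7.6]
ft_force: [0.2, 0.2, -2.3]
grip_width: 0.378
grip_force: 30.0
```

jog_arm --pt "0 -0.6 0 0" --pt "0 -0.6 0 0" --pt "0 -0.6 0 0" --pt "0 -0.6 0 0" --pt "0 -0.6 0 0"

```text
time: 7.08
tool_pos: [0.4585, 0.2229, 0.0412]
tool_rot: [180.0, -0.0, 7.6]
ft_force: [0.3, 0.1, -1.6]
grip_width: 0.375
grip_force: 30.0
```

jog_arm --pt "0 -0.2 0 0" --pt "0 0 0 0" --pt "0 0 -0.5 0" --pt "0 0 -1 0" --pt "0 0 -1 0"

```text
time: 7.7
tool_pos: [0.4582, 0.2264, 0.1051]
tool_rot: [180.0, -0.0, 7.5]
ft_force: [-0.2, 0.4, -1.7]
grip_width: 0.376
grip_force: 30.0
```

jog_arm --pt "0 0 -1 0" --pt "0 0.3 -1 0" --pt "0 0.7 -0.5 0" --pt "0 1 0 0" --pt "0 1 0 0"

```text
time: 8.32
tool_pos: [0.4678, 0.1508, 0.1663]
tool_rot: [180.0, -0.0, 7.5]
ft_force: [-0.4, 0.8, -2.2]
grip_width: 0.378
grip_force: 30.0
```

jog_arm --pt "0 1 0 0" --pt "0 1 0 0" --pt "0 1 0 0" --pt "0 1 0 0" --pt "0 1 0 0"

```text
time: 8.95
tool_pos: [0.4839, 0.0267, 0.166]
tool_rot: [180.0, 0.0, 7.5]
ft_force: [0.5, 0.3, -1.7]
grip_width: 0.377
grip_force: 30.0
```

jog_arm --pt "-0.1 1 0 0" --pt "-0.1 1 0 0" --pt "0 1 0 0" --pt "0 1 0 0" --pt "0 1 0 0"

```text
time: 9.57
tool_pos: [0.4951, -0.0977, 0.166]
tool_rot: [-180.0, 0.0, 7.5]
ft_force: [0.1, -0.6, -1.8]
grip_width: 0.376
grip_force: 30.0
```

jog_arm --pt "0 1 0 0" --pt "0 1 0 0" --pt "0 0.5 0 0" --pt "0 0.1 0 0" --pt "0 0 0 0"

```text
time: 10.2
tool_pos: [0.5042, -0.1601, 0.166]
tool_rot: [-180.0, 0.0, 7.6]
ft_force: [-0.9, 1.1, -0.8]
grip_width: 0.378
grip_force: 30.0
```

Run:
```python
from workcell import r
import cv2,numpy as np
b=r.grab_frame("scene");a=r.grab_frame("wrist")
i=b["img"][70:310,170:450,::-1];i=cv2.resize(np.ascontiguousarray(i),(490,420),interpolation=cv2.INTER_CUBIC)
cv2.imwrite("pics/s2.png",i)
o=r.get_obs();print(o["time"],o["tool_pos"],o["tool_rot"],o["grip_width"])
```

```text
10.3 [ 0.50432296 -0.15974767  0.16610529] [-1.79983305e+02  6.22550490e-03  7.62097819e+00] 0.37833242395468003
```

View pics/s2.png

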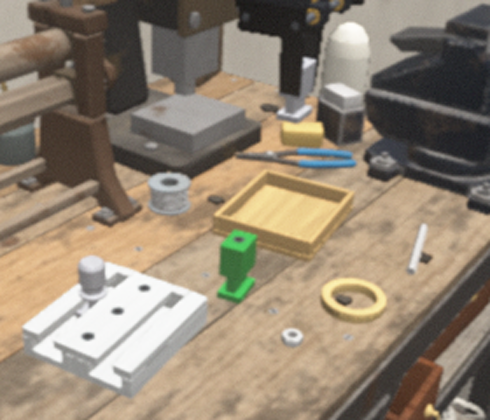

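The crop shows the block held upright in the jaws at (297,85), with the bolt still in its slot at (92,275). I'll lower it and take the last stretch slowly.

jog_arm --pt "0 0 0.9 0" --pt "0 0 1 0" --pt "0 0 1 0" --pt "0 0 1 0" --pt "0 0 0.7 0"

```text
time: 10.92
tool_pos: [0.504, -0.1595, 0.05]
tool_rot: [-180.0, 0.1, 7.6]
ft_force: [-0.6, -0.3, -0.8]
grip_width: 0.38
grip_force: 30.0
```

jog_arm --pt "0 0 0.1 0" --pt "0 0 0.1 0" --pt "0 0 0.1 0" --pt "0 0 0.05 0" --pt "0 0 0 0"

```text
time: 11.55
tool_pos: [0.5046, -0.1605, 0.0427]
tool_rot: [180.0, -0.0, 7.6]
ft_force: [-0.7, -0.3, -1.7]
grip_width: 0.377
grip_force: 30.0
```

jog_arm --pt "0 0 0.05 0" --pt "0 0 0.05 0" --pt "0 0 0.05 0" --pt "0 0 0 0" --pt "0 0 0 0"

```text
time: 12.18
tool_pos: [0.5044, -0.1603, 0.0386]
tool_rot: [-180.0, 0.0, 7.6]
ft_force: [-0.4, 0.4, -1.0]
grip_width: 0.379
grip_force: 30.0
```

jog_arm --pt "0 0 0.03 0" --pt "0 0 0.03 0" --pt "0 0 0 0" --pt "0 0 0 0" --pt "0 0 0 0"

```text
time: 12.8
tool_pos: [0.5046, -0.1604, 0.0382]
tool_rot: [-180.0, 0.0, 7.6]
ft_force: [-2.8, 0.8, 5.8]
grip_width: 0.375
grip_force: 30.0
```

Contact: the force is now +5.8 N upward, so the foot is on the tray floor. I'll release and retreat.

jog_arm --pt "0 0 0 0" --pt "0 0 0 0" --pt "0 0 0 0" --pt "0 0 0 0" --pt "0 0 0 0" --jaw 0.3

```text
time: 13.42
tool_pos: [0.5044, -0.1603, 0.0371]
tool_rot: [-180.0, 0.0, 7.6]
ft_force: [0.6, 0.9, 0.4]
grip_width: 0.645
grip_force: 0.0
```

jog_arm --pt "0 0 -0.4 0" --pt "0 0 -0.8 0" --pt "0 0 -1 0" --pt "0 0 -1 0" --pt "0 0 -1 0"

```text
time: 14.05
tool_pos: [0.5046, -0.1604, 0.1438]
tool_rot: [180.0, -0.0, 7.6]
ft_force: [0.2, -0.0, 0.1]
grip_width: 0.651
grip_force: 0.0
```

jog_arm --pt "0 0 -1 0" --pt "0 0 -1 0" --pt "0 0 -1 0" --pt "0 0 0 0" --pt "0 0 0 0"

```text
time: 14.68
tool_pos: [0.504, -0.1602, 0.2164]
tool_rot: [-180.0, 0.0, 7.6]
ft_force: [-1.1, -0.8, 0.3]
grip_width: 0.651
grip_force: 0.0
```

Run:
```python
from workcell import r
import cv2,numpy as np
b=r.grab_frame("scene")
i=b["img"][70:310,170:450,::-1];i=cv2.resize(np.ascontiguousarray(i),(490,420),interpolation=cv2.INTER_CUBIC)
cv2.imwrite("pics/s3.png",i)
```

```text
(no output)
```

View pics/s3.png

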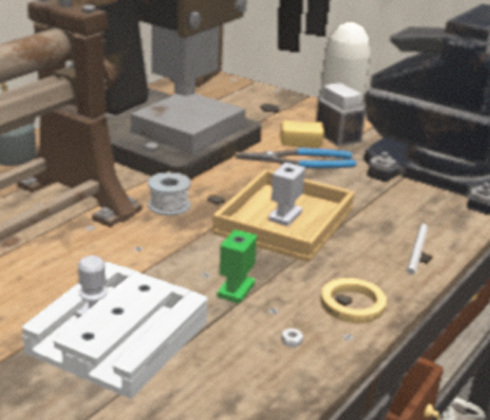

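The block stands upright in the middle of the tray at (286,195), and the bolt hasn't moved from (92,275).

```bash
python3 -c "
from workcell import r
print(r.sign_off())"
```

```text
the job is handed in; nothing more can be done
None
```

The stop block was slid out of the open end of its slot and stands upright, released, in the middle of the tray; the clamp bolt stayed put, and I handed the job in at about 14.7 s (the verdict wasn't shown).

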